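Nudge the drilling plate onto its locating pins

ROBOT

A 6-joint arm with a two-finger parallel gripper is mounted at the origin on the work surface. World frame = base frame: x ahead of the robot, y to its left, z up, the work surface at z = 0. Lengths are in m, angles in rad, forces in N, time in s.
With the tool pointing down it reaches from about 0.375 to 0.9 m from the base axis. Payload 3.1 kg.
Tool frame: the origin (TCP) lies on the centre line of the jaws, within the pads' length; the fingertips stand 11 mm ahead of it and the grasp point (between the pads) lies 8 mm behind it; x points along the fingers, y is the direction in which the jaws open and shut, and the axes are right-handed (so a half turn about x gives the same grasp; the last joint's range is limited). The gripper opens to 87 mm and grips with 3 to 60 N. Pads are 19 mm wide; open, the fingers measure 117 mm over their backs; the gripper's body (75 mm by 190 mm) begins 51 mm behind the grasp point.
Start: joints at [1.016, 0.527, 1.433, -0, 1.181, -0.178], TCP at [0.229, 0.581, 0.234] pointing down, gripper open.
Joint ranges: [-3.08, 3.08], [-0.75, 2.2], [0.22, 2.44], [-1.43, 4.57], [0, 2.65], [-2.85, 2.85]. Speed limits (rad/s): [2.79, 2.79, 3.14, 3.14, 3.14, 3.14].

INTERFACE

Orientations are given as a unit quaternion [x, y, z, w].
In Python, from rig import robot, camera, camera_info gives the robot as it stands.
- The arm moves only by the shell command python3 -m inch 'ROWS' [FORCE]. ROWS is JSON, a list that holds one entry, the list of rows, each a list of 5 numbers: the shift along the tool's x, y, z in cm, then the turn about the tool's x in rad, then the opening, from 0 (shut) to 1 (fully open). A call has 1 to 8 rows; each row shifts and turns the pose as measured when the row begins, along the tool's axes as they then stand; what a row does not reach is not made up. A row lasts 1/12 s, in which the tool goes at most 41.7 mm and 7.16 degrees, less where a joint would pass 70% of its speed; a pose out of reach is approached as far as the arm can. A call with a gripper value outside its range is refused whole. The fingers move at their own pace and stop on an object; FORCE is the grip in N (left out, the last holds). Time passes only in rows, so rows that do not move let the fingers close. It gives the time, the measured TCP pose, the force and the opening at its end, in the units of the state.
- robot.get_obs(): the state, without advancing time (a new reading comes with each control period).
- camera(name): name is "scene" or "top"; returns the picture (384x512x3 uint8, red, green, blue); there is no depth.
- camera_info(name): a dict with "camera_matrix" (3x3 intrinsics, pixels), "rvec" (rotation vector, rad) and "tvec" (3), from world to camera coordinates, as OpenCV has them. Camera axes: x right, y down, z forward; pixel columns grow to the right and rows downward; lengths in m; the calibration is good to about 2 mm. A picture is of the moment at which its call begins. camera_info takes no time and is no camera call.
- robot.hand_in(): hands the job in, once; it reports no verdict.
The state is a dict: "time": time; "q": joint angles; "joint_velocities": joint speeds; "joint_torque": joint torques, N m; "position": TCP position; "tool_rot": TCP orientation; "ft_force": force on the tool from outside, world axes, zero at the start; "moment": the same for the moment, N m; "grip_width": finger opening in m.
Only numpy, scipy, OpenCV 4.12 (cv2) and the standard library are available. Lean on these libraries where they do the work, as an engineer would, in place of code of your own. Each camera call takes 0.05 s, during which the arm holds its last target. There are 200 camera calls.

TASK

The aluminium drilling plate lies askew on the wooden jig, propped up on the two orange locating pins hidden under it. Push it with the fingertips, back towards the jig's dark fence and sideways, until both its large holes drop over the pins and it lies flat on the jig. Do not lift it or tip it up, and leave everything else on the bench where it stands.

Things in the scene. Friction and masses are not known exactly. Their poses are not given: they have to be found in the camera images.
- jig: Fixed plywood jig, 200 (x) by 350 (y) mm, flat deck 18 mm above the bench. Origin: centre of its underside, at bench height; x towards the fence on its far side, y left along the fence, z up. Dark fence: near face at x = +66.5 mm, y = -150 to +150 mm, top 26 mm above the deck; orange stripes on it mark the pins' y. Its other sides are open.
- pin_left (a point): Tip of the left orange locating pin: at x = +30, y = +55 mm in the jig's frame. Pins are 10 mm in diameter, stand 8 mm above the deck and have a round (bullet) nose. Hidden under the plate at the start.
- pin_right (a point): Tip of the right orange locating pin: at x = +30, y = -55 mm in the jig's frame, otherwise the same.
- plate: Loose aluminium plate, 130 (x) by 220 (y) by 9 mm, 0.4 to 0.75 kg, slides at 3 to 12 N. Origin: centre of the underside; x to its far edge, y left, z up. At the start the near edge rests on the deck, the pins prop the far part (centre about 5 mm above the deck); it is 2 to 4 cm too far left or right, up to 3 cm too near, turned up to 0.1 rad. Seated: origin 18 mm above the jig's, same axes.
- hole_left (a point): Centre, at the underside, of the plate's left through hole: x = +30, y = +55 mm in the plate's frame, 15 mm in diameter, so about 2.5 mm of play on the pin. An orange line runs from it to the far edge. With the far edge flat against the fence the holes are 1.5 mm past the pins in x, near enough: slid along the fence, the plate falls onto the pins by itself.
- hole_right (a point): Centre, at the underside, of the plate's right through hole: x = +30, y = -55 mm in the plate's frame; otherwise the same.
- culm: Bystander: half of a split bamboo stem, 160 by 72 mm, 39 mm high, lying hollow side down left of the jig. Origin: centre of the underside.
- strips: Bystander: flat bundle of bamboo strips with a pink band, 220 by 83 mm, 28 mm high, right of the jig. Origin: centre of the underside.
- glue: Bystander: closed glue bottle with a red cap, 52 mm across, 95 mm tall, standing on the bench beyond the fence. Origin: centre of the base.
- cup: Bystander: blue mug, 72 mm across, 75 mm tall, standing on the bench beyond the fence. Origin: centre of the base.
- mallet: Bystander: hammer lying on the bench at the front left, wooden handle and steel head, about 250 mm long.
- driver: Bystander: red-handled screwdriver lying on the bench at the front right, about 200 mm long.
- spool: Bystander: pink spool of band, 60 mm across, 40 mm tall, at the right. Origin: centre of the base.

How it is judged:
By the outcome, as a careful person would: the job done as asked, in the order asked, and still so for the second after the job is handed in, with the robot touching nothing.
It also fails if it takes over 42 s, if anything falls off the work surface, if the arm or the gripper's body presses on something with over 40 N, if the wrist force passes 120 N, or if a joint passes its speed limit or range.

## Working session

There is one attempt and no reset: what is moved stays moved. The work goes in short steps, Python scripts to look and compute and a shell command to move; the robot and the scene stay as the last step left them, time stands still between calls to the robot, and variables do not carry over. Pictures are saved under pics/ and viewed, about 8 in all and at most 12, crops included, and the job is handed in when it is done.

```bash
mkdir -p pics; ls; python3 - <<'E'
from rig import robot,camera,camera_info
import cv2,numpy as np
for n in("top","scene"):
    im=camera(n);cv2.imwrite(f"pics/{n}0.png",im[:,:,::-1])
    i=camera_info(n);print(n,np.round(i["camera_matrix"],1).tolist(),i["rvec"],i["tvec"])
o=robot.get_obs();print(o)
E
```

```text
pics
top [[443.4, 0.0, 251.1], [0.0, 443.4, 192.4], [0.0, 0.0, 1.0]] [ 2.15571156 -2.06051732  0.22836997] [-0.03305002  0.52248414  1.26701343]
scene [[408.7, 0.0, 249.9], [0.0, 408.7, 192.1], [0.0, 0.0, 1.0]] [ 0.75115386  2.6120996  -1.05700684] [ 0.45275569 -0.14642272  1.68686507]
{'time': 0.1, 'q': array([ 1.01649309e+00,  5.28393574e-01,  1.43378386e+00,  5.55097694e-06,
        1.18142898e+00, -1.78516940e-01]), 'joint_velocities': array([ 6.90627084e-05, -1.37460668e-03, -4.30055497e-03, -2.20469733e-04,
        7.09562514e-04,  1.14538515e-04]), 'joint_torque': array([-5.21892543e-04, -4.40985382e+01, -1.77151698e+01,  6.33765967e-02,
        5.34218398e-02, -7.93031654e-05]), 'position': array([0.22900956, 0.58083082, 0.23265389]), 'tool_rot': array([ 0.13141676,  0.69491795, -0.13274487,  0.69440441]), 'ft_force': array([-0.25170111, -0.65361784, -0.2942146 ]), 'moment': array([0.02355616, 0.00100116, 0.04297735]), 'grip_width': 0.08733944634541793}
```

View pics/top0.png

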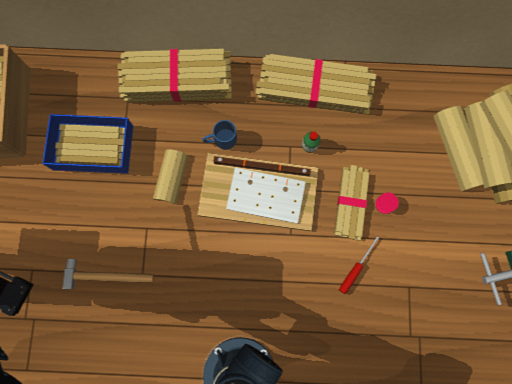

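View pics/scene0.png

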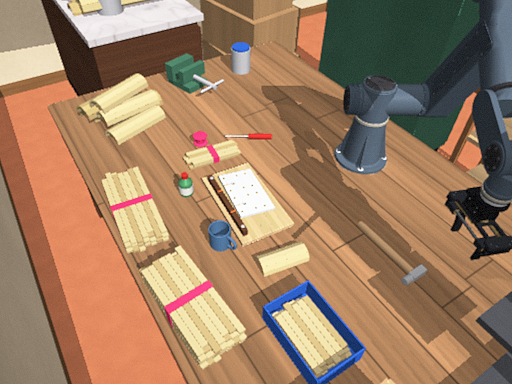

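The top view shows the jig at about (258,190), with its fence along the top edge and turned slightly clockwise. The plate, at about (266,193), sits to the right of its place. Next I'll measure both.

```bash
cat > h.py <<'E'
from rig import robot,camera,camera_info
import cv2,numpy as np
def ray(n,uv,z):
    i=camera_info(n);R=cv2.Rodrigues(np.array(i["rvec"],float))[0];t=np.array(i["tvec"],float).ravel();C=-R.T@t
    p=cv2.undistortPoints(np.array(uv,float).reshape(-1,1,2),np.array(i["camera_matrix"]),None).reshape(-1,2)
    d=np.c_[p,np.ones(len(p))]@R
    return C[:2]+d[:,:2]*((z-C[2])/d[:,2])[:,None]
def plate(im,lo=170,box=(200,320,145,240)):
    x0,x1,y0,y1=box
    h=cv2.cvtColor(im,cv2.COLOR_RGB2HSV)
    m=((h[...,1]<40)&(h[...,2]>lo)).astype(np.uint8)*255
    k=np.zeros_like(m);k[y0:y1,x0:x1]=m[y0:y1,x0:x1]
    k=cv2.morphologyEx(k,cv2.MORPH_CLOSE,np.ones((7,7)))
    c=max(cv2.findContours(k,0,1)[0],key=cv2.contourArea)
    return c,k
E
python3 - <<'E'
from h import *
im=camera("top")
c,k=plate(im)
w=ray("top",c.reshape(-1,2),0.018+.014).astype(np.float32)
r=cv2.minAreaRect(w*1000);print("plate",r,cv2.boxPoints(r).round(1).tolist())
h=cv2.cvtColor(im,cv2.COLOR_RGB2HSV)
print(h[200,205],h[215,215],h[195,312],h[250,250],h[170,230],h[195,270])
cr=cv2.resize(im[140:240,185:335],None,fx=5,fy=5,interpolation=cv2.INTER_CUBIC)
cv2.drawContours(cr,[((c-[185,140])*5+2)],-1,(0,255,0),1)
cv2.imwrite("pics/c0.png",cr[:,:,::-1])
E
```

```text
plate ((523.4942626953125, -53.510101318359375), (220.17068481445312, 130.89344787597656), 80.94864654541016) [[441.5, -151.89999389648438], [570.7999877929688, -172.5], [605.4000244140625, 44.900001525878906], [476.20001220703125, 65.5]]
[ 19 123 209] [ 19 122 205] [ 20 128 185] [ 15 158 165] [ 21 137 171] [ 32  18 215]
```

View pics/c0.png

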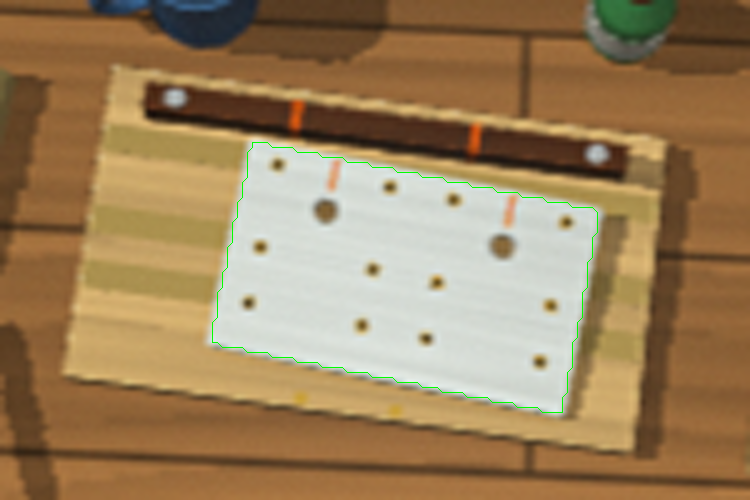

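```bash
cat >> h.py <<'E'
def jigframe():
    q=np.array([(112,66),(665,138),(632,453),(65,376)])/5+[185,140]-.4
    w=ray("top",q,.018); c=w.mean(0)
    v=(w[0]-w[1])+(w[3]-w[2]); th=np.arctan2(-v[0],v[1]); return w,c,th
W,J,TH=jigframe()
A=np.array([[np.cos(TH),-np.sin(TH)],[np.sin(TH),np.cos(TH)]])
def tojig(p):return (np.asarray(p)-J)@A*1000
E
python3 - <<'E'
from h import *
print(W.round(4).tolist(),J,TH)
print("corners jig",tojig(W).round(1).tolist())
s=np.array([(297,114),(474,140)])/5+[185,140]-.4
print("stripes",tojig(ray("top",s,.044)).round(1).tolist())
print("plate",tojig(np.array([[441.5,-151.9],[570.8,-172.5],[605.4,44.9],[476.2,65.5]])/1000).round(1).tolist())
hl=np.array([(326,211),(502,246)])/5+[185,140]-.4
print("holes",tojig(ray("top",hl,.034)).round(1).tolist())
from scipy.spatial.transform import Rotation as Ro
o=robot.get_obs();print(Ro.from_quat(o["tool_rot"]).as_matrix().round(3))
E
```

```text
[[0.6524, 0.1343], [0.6216, -0.2126], [0.4235, -0.1952], [0.4549, 0.1499]] [ 0.53809156 -0.03089228] -0.08959369341301232
corners jig [[99.0, 174.8], [99.5, -173.5], [-99.5, -173.9], [-99.0, 172.6]]
stripes [[76.4, 54.4], [74.7, -54.9]]
plate [[-85.4, -129.2], [45.2, -138.1], [60.3, 81.5], [-70.3, 90.5]]
holes [[20.7, 28.9], [13.5, -80.1]]
[[-0.001  0.367  0.93 ]
 [-0.001  0.93  -0.367]
 [-1.    -0.002 -0.   ]]
```

```bash
cat >> h.py <<'E'
from scipy.spatial.transform import Rotation as Ro
def st():
    o=robot.get_obs();M=Ro.from_quat(o["tool_rot"]).as_matrix()
    print("t",round(o["time"],2),"tcp jig mm",tojig(o["position"][:2]).round(1),"z",round(o["position"][2]*1000,1),"yaw err to jig",round(float(np.arctan2(M[1,2],M[0,2])-TH),3),"F jig",(o["ft_force"][:2]@A).round(1),round(o["ft_force"][2],1))
E
python3 -m inch '[[[0,0,0,-0.1,1],[0,0,0,-0.1,1],[0,0,0,-0.1,1],[0,-3.7,1.5,0,1],[0,-3.7,1.5,0,1],[0,-3.7,1.5,0,1],[0,-3.7,1.5,0,1],[0,-3.7,1.5,0,1]]]'
python3 -m inch '[[[0,-3.7,1.5,0,1],[0,-3.7,1.5,0,1],[0,-3.7,1.5,0,1],[0,-3.7,1.5,0,1],[0,-3.7,1.5,0,1],[0,-3.7,1.5,0,1],[0,-3.7,1.5,0,1],[0,0,0,0,1]]]'
python3 -c "from h import *;st()"
```

```text
time: 0.82
position: [0.292, 0.3924, 0.2292]
tool_rot: [0.018, 0.707, -0.016, 0.706]
ft_force: [0.5, -1.5, 0.2]
grip_width: 0.0869
time: 1.48
position: [0.3888, 0.1104, 0.229]
tool_rot: [0.018, 0.706, -0.018, 0.708]
ft_force: [-0.5, 0.0, 0.3]
grip_width: 0.087
t 1.48 tcp jig mm [-161.3  127.3] z 229.0 yaw err to jig 0.039 F jig [-0.5 -0. ] 0.3
```

```bash
python3 -m inch '[[[2,-3.5,1.0,0.039,1],[2,-3.5,1.0,0,1],[3,-3.2,1.0,0,1],[3,-3,1.0,0,1],[3,-2,0.6,0,1],[2,0,0,0,1],[0,0,0,0,1]]]'
python3 -c "from h import *;st()"
```

```text
time: 2.07
position: [0.4292, -0.0443, 0.0835]
tool_rot: [0.034, 0.699, -0.035, 0.714]
ft_force: [-0.8, 0.7, 0.1]
grip_width: 0.0865
t 2.07 tcp jig mm [-107.2  -23. ] z 83.5 yaw err to jig -0.009 F jig [-0.9  0.7] 0.1
```

```bash
python3 -m inch '[[[2.5,0,-0.3,0,1],[1.5,0,0,0,1],[0.8,0,0,0,1],[0,0,0,0,1]]]'
python3 -c "from h import *;st()"
```

```text
time: 2.4
position: [0.4288, -0.0432, 0.0351]
tool_rot: [0.034, 0.698, -0.035, 0.714]
ft_force: [-0.5, 0.2, -0.1]
grip_width: 0.0869
t 2.4 tcp jig mm [-107.7  -22. ] z 35.1 yaw err to jig -0.008 F jig [-0.5  0.1] -0.1
```

```bash
python3 -m inch '[[[0.3,0,0,0.005,1],[0,0,0.5,0,1],[0,0,0.4,0,1],[0,0,0.4,0,1],[0,0,0.4,0,1],[0,0,0.4,0,1],[0,0,0.4,0,1]]]'
python3 -c "from h import *;st()"
```

```text
time: 2.98
position: [0.4549, -0.0436, 0.037]
tool_rot: [0.035, 0.698, -0.036, 0.714]
ft_force: [-1.4, -1.0, -2.4]
grip_width: 0.087
t 2.98 tcp jig mm [-81.8 -20.1] z 37.0 yaw err to jig -0.011 F jig [-1.3 -1.1] -2.4
```

```bash
cat >> h.py <<'E'
def look(f):
    for n,(x0,x1,y0,y1),s in(("top",(185,335,140,240),4),("scene",(195,300,155,245),4)):
        im=camera(n);cr=cv2.resize(im[y0:y1,x0:x1],None,fx=s,fy=s,interpolation=cv2.INTER_CUBIC)
        if n=="top":a=cr
        else:b=cr
    b=cv2.resize(b,(a.shape[1]*2//3,a.shape[0]*9//10)) if 0 else b
    W=max(a.shape[1],b.shape[1]);g=[cv2.copyMakeBorder(i,0,0,0,W-i.shape[1],0) for i in(a,b)]
    o=np.vstack(g);o=cv2.resize(o,None,fx=.78,fy=.78,interpolation=cv2.INTER_AREA);cv2.imwrite(f,o[:,:,::-1])
E
python3 -c "from h import *;st();look('pics/l1.png')"
```

```text
t 2.98 tcp jig mm [-81.8 -20.1] z 37.0 yaw err to jig -0.011 F jig [-1.3 -1.1] -2.4
```

View pics/l1.png

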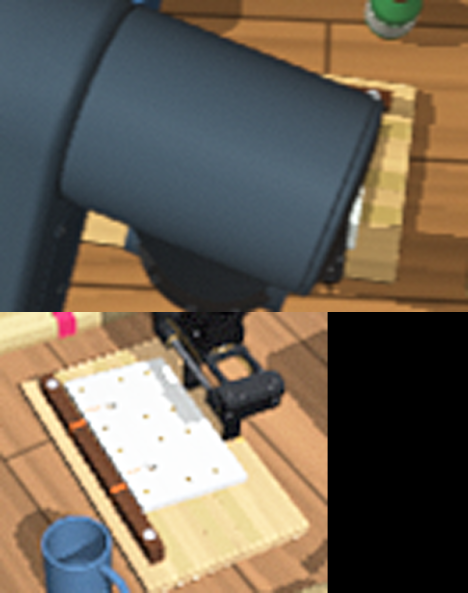

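The lower half (scene view) shows the left finger at the plate's near edge and the plate close to parallel with the fence. The tips are riding a bit high, so I'll back off, lower them, and push on.

```bash
python3 -m inch '[[[0,0,-0.8,0.01,1],[0.5,0,-0.2,0,1],[0.3,0,0,0,1],[0,0,0,0,1]]]'; python3 -c "from h import *;st()"
```

```text
time: 3.42
position: [0.448, -0.0437, 0.0296]
tool_rot: [0.038, 0.694, -0.041, 0.717]
ft_force: [-0.0, 1.0, 8.0]
grip_width: 0.0871
t 3.42 tcp jig mm [-88.6 -20.8] z 29.6 yaw err to jig -0.022 F jig [-0.1  1. ] 8.0
```

```bash
python3 -m inch '[[[-0.25,0,0,-0.02,1],[0,0,0.4,0,1],[0,0,0.4,0,1],[0.05,0,0.4,0,1],[0.05,0,0.3,0,1]]]'; python3 -c "from h import *;st()"
```

```text
time: 3.83
position: [0.4596, -0.0441, 0.0307]
tool_rot: [0.031, 0.698, -0.033, 0.715]
ft_force: [-5.3, -0.6, 2.9]
grip_width: 0.0872
t 3.83 tcp jig mm [-77.  -20.2] z 30.7 yaw err to jig -0.002 F jig [-5.2 -1.1] 2.9
```

```bash
python3 -m inch '[[[0,0,0.3,0,1],[0,0,0.3,0,1]]]'; python3 -c "from h import *;st()";python3 -m inch '[[[0,0,0.3,0,1],[0,0,0.3,0,1]]]'; python3 -c "from h import *;st()"
```

```text
time: 4.0
position: [0.4624, -0.0435, 0.0301]
tool_rot: [0.032, 0.701, -0.032, 0.712]
ft_force: [-4.3, 0.7, 2.7]
grip_width: 0.0869
t 4.0 tcp jig mm [-74.2 -19.4] z 30.1 yaw err to jig -0.001 F jig [-4.4  0.3] 2.7
time: 4.17
position: [0.463, -0.0427, 0.0295]
tool_rot: [0.033, 0.706, -0.031, 0.707]
ft_force: [-9.4, -4.1, 10.3]
grip_width: 0.0871
t 4.17 tcp jig mm [-73.8 -18.5] z 29.5 yaw err to jig 0.0 F jig [-9.  -4.9] 10.3
```

```bash
python3 -m inch '[[[-0.1,0,0.4,0,1],[-0.05,0,0.4,0,1],[0,0,0.4,0,1]]]'; python3 -c "from h import *;st()"
```

```text
time: 4.42
position: [0.4632, -0.042, 0.0297]
tool_rot: [0.034, 0.715, -0.029, 0.697]
ft_force: [-11.4, -5.3, 16.0]
grip_width: 0.0871
t 4.42 tcp jig mm [-73.6 -17.8] z 29.7 yaw err to jig 0.001 F jig [-10.9  -6.3] 16.0
```

```bash
python3 -m inch '[[[0,0,-1.5,0,1],[-2.5,0,-0.5,0,1],[-3,0,0,0,0],[-2,-3,0,0,0],[0,-3.8,1.5,0,0],[0,-3.8,2.5,0,0],[0,-3.5,2.5,0,0],[0,-1.5,2,0,0]]]'; python3 -c "from h import *;st();look('pics/l2.png')"
```

```text
time: 5.08
position: [0.5223, -0.2042, 0.107]
tool_rot: [0.029, 0.709, -0.029, 0.704]
ft_force: [0.8, -0.0, -0.2]
grip_width: 0.0552
t 5.08 tcp jig mm [  -0.2 -174. ] z 107.0 yaw err to jig 0.008 F jig [0.8 0.1] -0.2
```

View pics/l2.png

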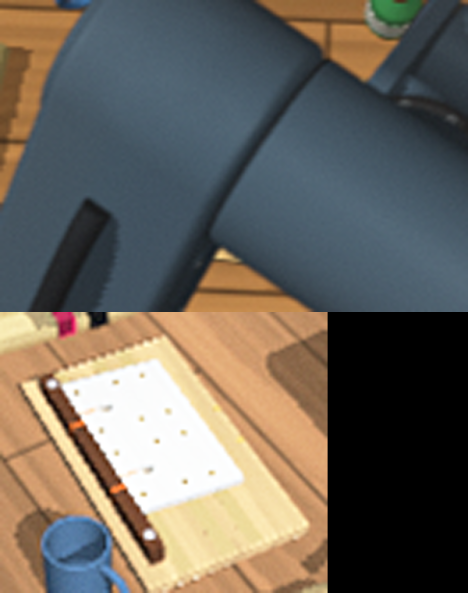

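The scene view shows the plate flush along the fence, with its orange lines up-left of the fence stripes, so it's still too far right. I'll measure that.

```bash
cat >> h.py <<'E'
def splate(dz=.005):
    im=camera("scene");c,k=plate(im,175,(205,285,155,230))
    w=tojig(ray("scene",c.reshape(-1,2),.027+dz)).astype(np.float32)
    r=cv2.minAreaRect(w);b=cv2.boxPoints(r)
    print("plate c",np.round(r[0],1),"size",np.round(r[1],1),"ang",round(r[2],1),"corners",b.round(0).tolist())
E
python3 -c "from h import *;splate()"
```

```text
plate c [ 6.7 -9.6] size [274.6 140.2] ang 89.6 corners [[-64.0, -147.0], [76.0, -147.0], [78.0, 127.0], [-63.0, 128.0]]
```

```bash
python3 -m inch '[[[2.5,0,0,0.008,0],[2.5,0,0,0,0],[1.8,0,0,0,0],[0.7,0,0,0,0],[0,0,0,0,0]]]'; python3 -c "from h import *;st();print(robot.get_obs()['grip_width'])"
```

```text
time: 5.65
position: [0.524, -0.2, 0.03]
tool_rot: [0.03, 0.707, -0.032, 0.706]
ft_force: [-0.1, -0.0, -0.4]
grip_width: 0.0098
t 5.65 tcp jig mm [   1.1 -169.7] z 30.0 yaw err to jig 0.002 F jig [-0.1 -0. ] -0.4
0.009799981346189179
```

Plate right edge should be near y=-135; end of push near TCP y=-125.

```bash
python3 -m inch '[[[-0.2,0.4,0,0,0],[0,0.7,0,0,0],[0,0.7,0,0,0],[0,0.4,0,0,0],[0,0.4,0,0,0]]]'; python3 -c "from h import *;st()"; python3 -m inch '[[[0,0.4,0,0,0],[0,0.4,0,0,0],[0,0.4,0,0,0]]]'; python3 -c "from h import *;st();look('pics/l3.png')"
```

```text
time: 6.07
position: [0.5276, -0.1709, 0.0351]
tool_rot: [0.029, 0.705, -0.032, 0.708]
ft_force: [-0.0, 0.6, 0.5]
grip_width: 0.0002
t 6.07 tcp jig mm [   2.1 -140.4] z 35.1 yaw err to jig 0.003 F jig [-0.1  0.6] 0.5
time: 6.32
position: [0.5295, -0.1587, 0.0365]
tool_rot: [0.027, 0.704, -0.032, 0.709]
ft_force: [-0.9, -2.5, -1.3]
grip_width: 0.0007
t 6.32 tcp jig mm [   2.9 -128. ] z 36.5 yaw err to jig 0.005 F jig [-0.6 -2.6] -1.3
```

View pics/l3.png

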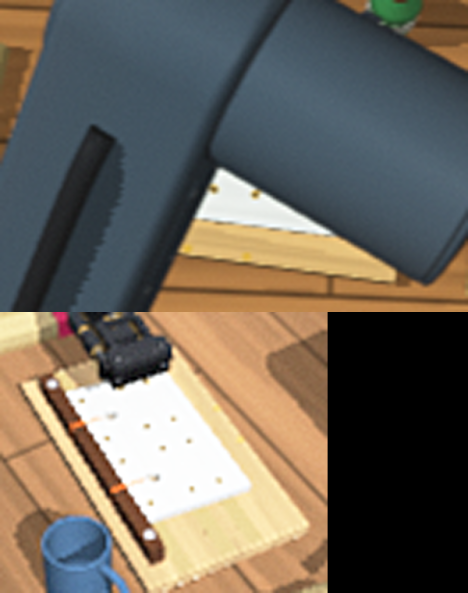

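The plate has moved left. Its lines now end about 10 px (in the crop) short of the fence stripes, and the far edge is still on the fence. I'll keep pushing with the tips lower.

```bash
python3 -m inch '[[[0.25,0,0,0,0],[0.25,0,0,0,0],[0.1,0.35,0,0,0]]]'; python3 -c "from h import *;st()"; python3 -m inch '[[[0.05,0.35,0,0,0],[0.05,0.35,0,0,0]]]'; python3 -c "from h import *;st()"
```

```text
time: 6.67
position: [0.5304, -0.1545, 0.0303]
tool_rot: [0.028, 0.704, -0.032, 0.709]
ft_force: [0.2, 0.4, -0.5]
grip_width: 0.0004
t 6.67 tcp jig mm [   3.4 -123.8] z 30.3 yaw err to jig 0.004 F jig [0.1 0.4] -0.5
time: 6.83
position: [0.5313, -0.1493, 0.0294]
tool_rot: [0.026, 0.704, -0.033, 0.709]
ft_force: [-4.6, -8.5, 8.0]
grip_width: 0.0004
t 6.83 tcp jig mm [   3.8 -118.5] z 29.4 yaw err to jig 0.006 F jig [-3.8 -8.9] 8.0
```

```bash
python3 -m inch '[[[-0.1,0.3,0,0,0],[-0.05,0.3,0,0,0]]]'; python3 -c "from h import *;st()"; python3 -m inch '[[[0,0.3,0,0,0],[0,0.3,0,0,0]]]'; python3 -c "from h import *;st();look('pics/l4.png')"
```

```text
time: 7.0
position: [0.5316, -0.1475, 0.0306]
tool_rot: [0.022, 0.704, -0.033, 0.709]
ft_force: [-5.4, -17.9, -6.1]
grip_width: 0.0005
t 7.0 tcp jig mm [   4.  -116.7] z 30.6 yaw err to jig 0.012 F jig [ -3.8 -18.3] -6.1
time: 7.17
position: [0.5316, -0.1476, 0.0304]
tool_rot: [0.016, 0.704, -0.035, 0.709]
ft_force: [-5.1, -12.4, 1.1]
grip_width: 0.0006
t 7.17 tcp jig mm [   4.  -116.8] z 30.4 yaw err to jig 0.017 F jig [ -3.9 -12.8] 1.1
```

View pics/l4.png

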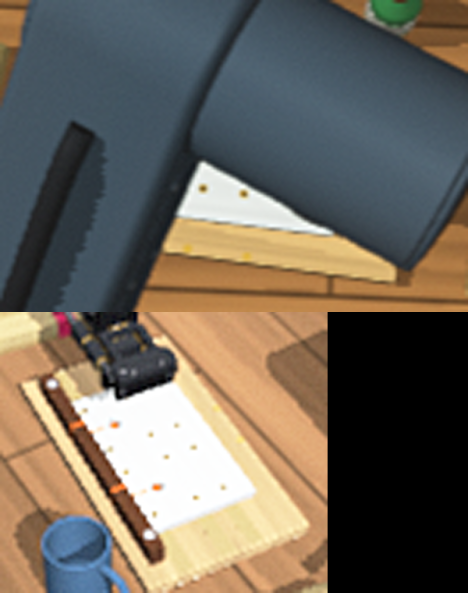

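Orange pins now show in both holes at (115,425) and (157,488), and the push has stalled, which fits the plate having dropped. I'll retreat and check from above.

```bash
python3 -m inch '[[[0,-1,0,0,0],[0,-1,0,0,0],[-3,0,0,0,0],[-4,0,0,0,0],[-4,0,0,0,0],[-4,0,-1,0,0],[-3,0,-2,0,0],[0,0,-4,0,0]]]'
python3 -m inch '[[[0,2,-3.5,0,0],[0,3,-3,0,0],[0,4,-0.5,0,0],[0,4,0,0,0],[0,4,0,0,0],[0,4,0,0,0],[0,4,0,0,0],[0,4,0,0,0]]]'
python3 -m inch '[[[0,4,0,0,0],[0,4,0,0,0],[0,4,0,0,0],[0,4,0,0,0],[0,4,-0.5,0,0],[0,4,-0.5,0,0],[0,4,-0.5,0,0],[0,4,-0.5,0,0]]]'
python3 - <<'E'
from h import *
st()
im=camera("top");c,k=plate(im)
w=tojig(ray("top",c.reshape(-1,2),.027)).astype(np.float32)
r=cv2.minAreaRect(w);print("plate",np.round(r[0],1),np.round(r[1],1),round(r[2],1))
h=cv2.cvtColor(im,cv2.COLOR_RGB2HSV)
a=cv2.resize(im[140:240,185:335],None,fx=4,fy=4,interpolation=cv2.INTER_CUBIC)
s=camera("scene");b=cv2.resize(s[170:235,200:290],None,fx=6.66,fy=4.6,interpolation=cv2.INTER_CUBIC)[:299,:599]
a=np.vstack([a[:300,:599],b[:,:599]]);cv2.imwrite("pics/l5.png",a[:,:,::-1])
cv2.imwrite("pics/topf.png",im[:,:,::-1])
i0=cv2.imread("pics/top0.png")[:,:,::-1];d=cv2.absdiff(i0,im).max(2);n,l,s,ce=cv2.connectedComponentsWithStats((d>40).astype(np.uint8))
print([(s[j].tolist()) for j in range(1,n) if s[j,4]>8])
E
```

```text
time: 7.93
position: [0.4648, -0.1632, 0.2147]
tool_rot: [0.019, 0.703, -0.035, 0.71]
ft_force: [1.1, -1.0, -0.6]
grip_width: 0.0006
time: 8.6
position: [0.4113, 0.135, 0.2111]
tool_rot: [0.027, 0.701, -0.043, 0.712]
ft_force: [0.9, -0.1, -0.1]
grip_width: 0.0008
time: 9.27
position: [0.4202, 0.4677, 0.204]
tool_rot: [0.029, 0.702, -0.042, 0.711]
ft_force: [0.8, -0.4, 0.2]
grip_width: 0.0004
t 9.27 tcp jig mm [-162.1  486. ] z 204.0 yaw err to jig -0.01 F jig [ 0.9 -0.3] 0.2
plate [0.6 2.2] [129.2 219.9] 0.5
[[0, 155, 96, 229, 13145], [219, 165, 91, 63, 1615], [239, 176, 5, 5, 21], [247, 180, 6, 5, 23], [283, 187, 6, 8, 29], [235, 188, 4, 3, 9], [258, 192, 4, 4, 9], [271, 195, 3, 3, 9], [256, 203, 3, 4, 9], [165, 217, 22, 12, 191], [193, 221, 97, 13, 478], [292, 229, 13, 6, 47], [162, 230, 28, 15, 315], [196, 232, 213, 103, 6018], [360, 282, 5, 2, 9], [282, 296, 68, 37, 970], [411, 307, 67, 31, 1350], [170, 314, 37, 9, 187], [219, 317, 54, 13, 413], [241, 330, 152, 33, 2473], [397, 343, 22, 11, 78], [242, 344, 17, 8, 67], [421, 344, 19, 6, 44], [441, 344, 25, 5, 69], [422, 349, 12, 5, 24], [432, 359, 40, 25, 672], [274, 363, 9, 10, 28], [227, 364, 13, 4, 27], [279, 376, 6, 6, 21], [277, 383, 9, 1, 9]]
```

View pics/l5.png

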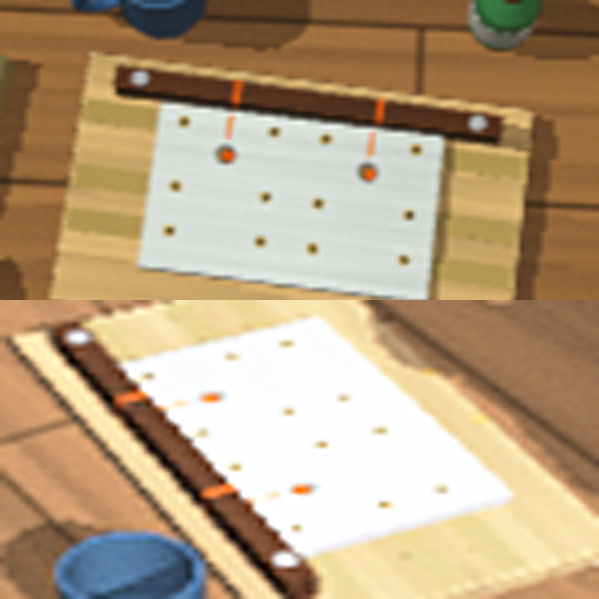

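```bash
python3 -c "from rig import robot;print(robot.hand_in())"
```

```text
the job is handed in; nothing more can be done
None
```

The plate is seated on the pins and the job is handed in, at about 9.4 s of the 42 s allowed. I squared the plate and pushed it back to the fence with the open fingertips on its near edge. Then I slid it left along the fence with the closed fingers until it dropped and the push stalled.

**Last checks, arm withdrawn:**
- **Position:** from above, the plate centre measured (0.6, 2.2) mm in the jig's frame, turned about 0.5°. The 2.2 mm is almost all of the 2.5 mm play.
- **Holes:** both orange pins showed in both holes, in both camera views, with the plate's lines meeting the fence stripes.
- **Flatness:** I judged this from the pictures only, with no separate height measurement. The plate looks flat, and its outline matches 130 × 220 mm at the seated height.
- **Other objects:** comparing the top pictures from before and after, I saw no change at the culm, strips, glue, cup or spool. Changes in the arm and its shadow overlapped the driver and possibly the mallet, so those two were not cleanly checked, but the arm did not work near either.
- **Forces:** the highest reading I took while pushing was about 20 N. The tips pressed the deck with up to 16 N.

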